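Put the red dibber away in its storage case

TASK

The red hand dibber has been left out on the potting bench. Slide the clear cover of the storage case fully back, set the red dibber down gently (not dropped), upright and right down in the bay with the red label, then slide the cover fully shut again. Leave the other dibbers, the pots, the bottle and the trowel where they are.

Things in the scene. Friction and masses are not known exactly. Their poses are not given: they have to be found in the camera images.
- red_dibber: Loose hand dibber standing upright: red base 70 x 44 mm (z 10 to 26 mm) on six short pegs (z 0 to 10); on it an upright wooden grip bar with red cap, 50 mm long along x, 16 mm thick along y, z 26 to 75 mm. About 150 g. Origin: centre of its underside; x along the long side, z up. It may go into the bay either way round
- yellow_dibber: The yellow hand dibber, of the same shape and size as the red one, standing on the black cell tray; it stays there, so the yellow bay is empty too
- blue_dibber: The blue hand dibber, of the same shape and size as the red one, already in its bay
- white_dibber: The white hand dibber, of the same shape and size as the red one, already in its bay
- case: Aluminium case fixed on the bench, place and yaw vary. Origin: on the bench under the middle of a row of 4 bays (66 mm pitch along y, order varies). Closed green compartment at x = 60 to 185 mm, 91 mm high. End walls at y = -144 and 144 mm, 8 mm thick, 92 mm high, x = -65 to 185. Open to -x. Each bay: grey box, rim 34 mm above the bench, flat coloured label 48 x 17 mm at its -x end
- seat_red (a point): Middle of the inner floor of the bay labelled red, 8 mm above the bench. Inside of the bay 78 mm (x) by 52 mm (y), 26 mm deep, walls 4 mm. Axes as the case's: x along the bay's long side, z up
- seat_yellow (a point): Middle of the inner floor of the bay labelled yellow, 8 mm above the bench. Inside of the bay 78 mm (x) by 52 mm (y), 26 mm deep, walls 4 mm. Axes as the case's: x along the bay's long side, z up
- seat_blue (a point): Middle of the inner floor of the bay labelled blue, 8 mm above the bench. Inside of the bay 78 mm (x) by 52 mm (y), 26 mm deep, walls 4 mm. Axes as the case's: x along the bay's long side, z up
- seat_white (a point): Middle of the inner floor of the bay labelled white, 8 mm above the bench. Inside of the bay 78 mm (x) by 52 mm (y), 26 mm deep, walls 4 mm. Axes as the case's: x along the bay's long side, z up
- cover (a joint): Travel of the clear cover along the case's +x, m: 0 = shut, over all bays; 0.125 = fully back, over the green compartment. Moves with a few newtons, stays where left. Cover: 106 mm (x) by 292 mm (y), underside 92 mm, top 97 mm above the bench
- cover_handle (a point): Middle of the top of the cover's black handle, an upright bar in the middle of the cover, 70 mm long along the case's y, 12 mm thick along its x; its top is 127 mm above the bench, 30 mm above the cover. Axes as the case's
- cell_tray: Black cell tray fixed to the bench, 196 x 268 mm, 45 mm high, partly planted. Origin: centre of its underside
- pot_a: Black plant pot, 90 mm across, 80 mm high, with a seedling. Origin: centre of its underside
- pot_c: Black plant pot, 110 mm across, 100 mm high, with a seedling. Origin: centre of its underside
- small_pot: Small terracotta pot, 60 mm across, 55 mm high. Origin: centre of its underside
- feed_bottle: White plant-food bottle, 70 mm across, 190 mm high. Origin: centre of its underside
- trowel: Hand trowel lying flat, about 265 mm long along its x, 24 mm high. Origin: on the bench below its neck
Not all that is in view belongs to the job. Leave any purple look-alike of the red_dibber alone. What is shaped like the part that bears seat_red but orange is not meant.

How it is judged:
By the outcome, as a careful person would: the job done as asked, in the order asked, and still so for the second after the job is handed in, with the robot touching nothing.
It also fails if it takes over 67 s, if anything falls off the work surface, if the arm or the gripper's body presses on something with over 40 N, if the wrist force passes 120 N, or if a joint passes its speed limit or range.

ROBOT

A 6-joint arm with a two-finger parallel gripper is mounted at the origin on the work surface. World frame = base frame: x ahead of the robot, y to its left, z up, the work surface at z = 0. Lengths are in m, angles in rad, forces in N, time in s.
With the tool pointing down it reaches from about 0.325 to 0.9 m from the base axis. Payload 6.1 kg.
Tool frame: the origin (TCP) lies on the centre line of the jaws, within the pads' length; the fingertips stand 11 mm ahead of it and the grasp point (between the pads) lies 8 mm behind it; z points along the fingers, y is the line along which they close (so a half turn about z gives the same grasp; the last joint's range is limited). The gripper opens to 87 mm and grips with 3 to 60 N. Pads are 19 mm wide; open, the fingers measure 117 mm over their backs; the gripper's body (75 mm by 190 mm) begins 51 mm behind the grasp point.
Start: joints at [-1.429, 0.22, 1.526, -0, 1.395, -0.126], TCP at [0.165, -0.603, 0.234] pointing down, gripper open.
Joint ranges: [-2.98, 2.98], [-0.91, 2.08], [0.09, 2.57], [-1.24, 4.39], [0.2, 2.65], [-2.68, 2.68]. Speed limits (rad/s): [2.57, 2.57, 3.01, 3.14, 3.14, 3.14].

INTERFACE

Orientations are given as a 3x3 rotation matrix whose columns are the frame's x, y, z axes.
In Python, from plant import arm gives the robot as it stands. The module is installed in compiled form; this text tells all that it offers. Calls block until the motion is done:
- arm.move_pose(position, orientation): joint-space move of the TCP to a pose.
- arm.move_straight(position, rot=None, v=0.15): straight line of the TCP; rot=None keeps the orientation; v is the mean speed in m/s.
- arm.set_joints(angles): joint-space move.
- arm.command_gripper(opening): opening from 0.0 (shut) to 1.0 (fully open); the grip force is fixed at half the most; returns when the fingers have stopped.
- arm.sleep(seconds).
- arm.solve_ik(position, orientation): joint angles nearest the present ones, or None.
- arm.snapshot(name): name is "scene" or "top" or "wrist"; returns the picture (384x512x3 uint8, blue, green, red); there is no depth.
- arm.calibration(name): a dict with "intrinsics" (3x3 intrinsics, pixels), "camera_from_world" (4x4, takes a point from world to camera coordinates). Camera axes: x right, y down, z forward; pixel columns grow to the right and rows downward; lengths in m; the calibration is good to about 2 mm. The wrist camera is an equidistant fisheye: a pixel r from the principal point sees the ray r / f radians off the axis. A picture is of the moment at which its call begins: read the wrist's pose just before it. calibration takes no time and is no camera call; for the wrist camera it gives the pose at the moment of the call.
A pose or a line that the arm cannot do raises arm.IKError and nothing moves.
- arm.finish_job(): hands the job in; it is judged then, once.
Readings, each from a call of its own:
- arm.current_clock(): time.
- arm.current_q(): joint angles.
- arm.current_joint_velocities(): joint speeds.
- arm.current_effort(): joint torques, N m.
- arm.current_position(): TCP position.
- arm.current_eef_rot(): TCP orientation.
- arm.current_contact_force(): force on the tool from outside, world axes, zero at the start.
- arm.current_moment(): the same for the moment, N m.
- arm.current_gripper_width(): opening from 0.0 (shut) to 1.0 (fully open).
- arm.current_finger_force(): force on a finger pad.
Only numpy, scipy, OpenCV 4.12 (cv2) and the standard library are available. Lean on these libraries where they do the work, as an engineer would, in place of code of your own. Each camera call takes 0.05 s, during which the arm holds its last target. There are 200 camera calls.

## Working session

There is one attempt and no reset: what is moved stays moved. The work goes in short steps, each a Python script; the robot and the scene stay as the last script left them, time stands still between calls to the robot, and variables do not carry over. Pictures are saved under pics/ and viewed, at most 10 in all, crops included, and the job is handed in when it is done.

```bash
mkdir -p pics
python3 - <<'E'
from plant import arm
import cv2,numpy as np
for n in("scene","top"):
    im=arm.snapshot(n);cv2.imwrite(f"pics/{n}0.png",im)
    c=arm.calibration(n);print(n,np.round(c["intrinsics"],1).tolist(),np.round(c["camera_from_world"],3).tolist())
print(arm.current_clock())
E
```

```text
scene [[488.3, 0.0, 254.9], [0.0, 488.3, 191.7], [0.0, 0.0, 1.0]] [[0.436, 0.9, 0.013, -0.281], [0.712, -0.337, -0.616, -0.305], [-0.55, 0.278, -0.788, 2.144], [0.0, 0.0, 0.0, 1.0]]
top [[401.9, 0.0, 264.5], [0.0, 401.9, 192.5], [0.0, 0.0, 1.0]] [[0.016, -1.0, -0.004, 0.014], [-0.985, -0.015, -0.173, 0.555], [0.172, 0.006, -0.985, 1.442], [0.0, 0.0, 0.0, 1.0]]
0.1
```

View pics/top0.png

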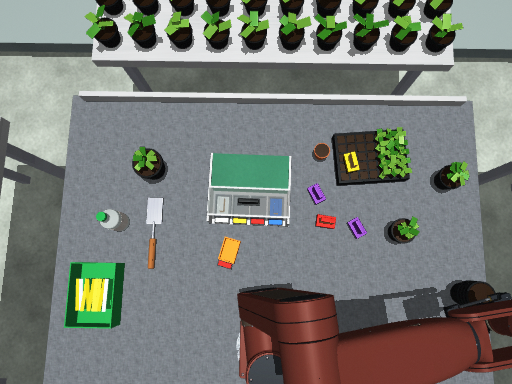

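View pics/scene0.png

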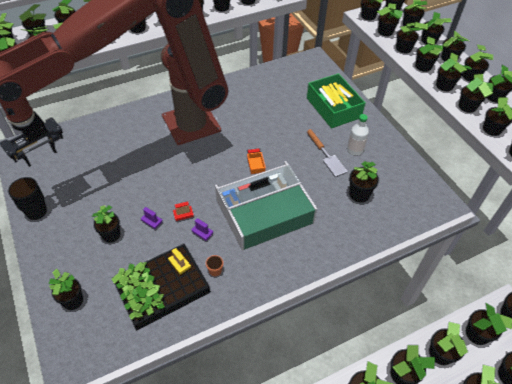

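The red dibber is at about (326,222) in the top view. The purple look-alikes are at (317,194) and (357,228), and the orange box with a red label at (229,252) is a decoy. The case labels lie along row 221: white 222, yellow 239, red 258, blue 276. I'll confirm this in a crop and measure.

```bash
cat > h.py <<'E'
import cv2,numpy as np
from plant import arm
def ray(n,uv,cal=None):
    c=cal or arm.calibration(n);K=c["intrinsics"];T=np.array(c["camera_from_world"]);R=T[:3,:3]
    x=(uv[0]-K[0][2])/K[0][0];y=(uv[1]-K[1][2])/K[1][1]
    if n=="wrist":
        r=np.hypot(x,y);s=np.sinc(r/np.pi);d=np.array([x*s,y*s,np.cos(r)])
    else: d=np.array([x,y,1.])
    return -R.T@T[:3,3],R.T@d
def plane(n,uv,z,cal=None):
    o,d=ray(n,uv,cal);return o+d*(z-o[2])/d[2]
def blobs(im,lo,hi,amin=8,roi=None):
    hsv=cv2.cvtColor(im,cv2.COLOR_BGR2HSV);m=cv2.inRange(hsv,lo,hi)
    if lo[0]==0: m|=cv2.inRange(hsv,(173,lo[1],lo[2]),(180,255,255))
    if roi: k=np.zeros_like(m);k[roi[1]:roi[3],roi[0]:roi[2]]=1;m*=k
    cs,_=cv2.findContours(m,cv2.RETR_EXTERNAL,cv2.CHAIN_APPROX_NONE)
    return [(cv2.contourArea(c),cv2.minAreaRect(c),c) for c in cs if cv2.contourArea(c)>=amin]
def down(yaw):  # tool y axis at angle yaw (closing line), z down
    y=np.array([np.cos(yaw),np.sin(yaw),0]);z=np.array([0,0,-1.]);return np.column_stack([np.cross(y,z),y,z])
E
python3 - <<'E'
from h import *
im=cv2.imread("pics/top0.png")
cv2.imwrite("pics/crop0.png",cv2.resize(im[140:280,195:385],None,fx=4,fy=4,interpolation=cv2.INTER_CUBIC))
P=np.set_printoptions(precision=3,suppress=True)
for a,r,c in blobs(im,(0,120,90),(6,255,255),roi=(200,140,400,280)):print("red",a,r,plane("top",r[0],.03))
for a,r,c in blobs(im,(75,100,40),(90,255,200),100,roi=(200,140,300,200)):
    print("green",a,r,[plane("top",p,.091) for p in cv2.boxPoints(r)])
E
```

```text
red 50.0 ((224.46791076660156, 263.9403991699219), (12.930655479431152, 4.980696678161621), 16.699241638183594) [0.291 0.165 0.03 ]
red 48.0 ((257.0, 221.0), (4.0, 12.0), 90.0) [0.45  0.049 0.03 ]
red 198.5 ((325.5675964355469, 221.0946044921875), (18.905881881713867, 11.836727142333984), 9.462322235107422) [ 0.453 -0.205  0.03 ]
green 2359.5 ((249.79248046875, 170.39585876464844), (76.86625671386719, 32.168521881103516), 2.2025980949401855) [array([0.572, 0.217, 0.091]), array([0.692, 0.217, 0.091]), array([ 0.685, -0.064,  0.091]), array([ 0.565, -0.06 ,  0.091])]
```

View pics/crop0.png

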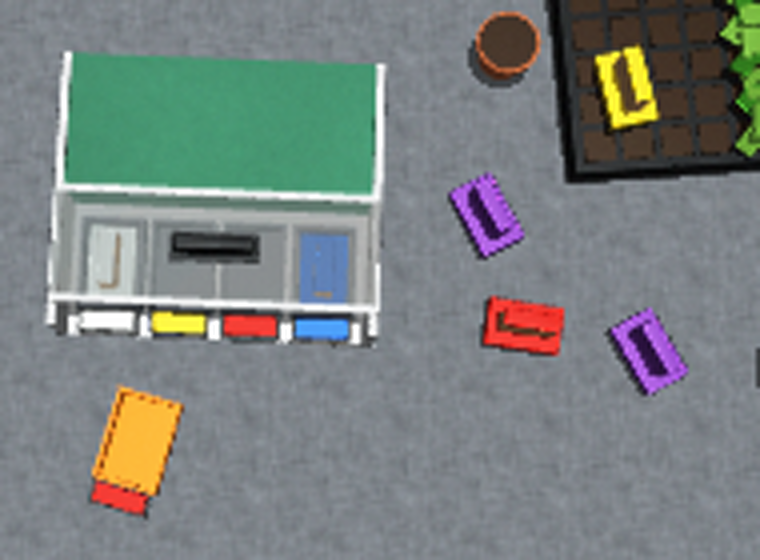

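The crop confirms it. The red dibber is upright at top px (326,221). The real red bay is third from the left, label at px (257,221). The orange box at (229,252) is not it, because it stands alone outside the case. Next I'll take close wrist looks at both.

Run:
```python
from h import *
np.set_printoptions(precision=3,suppress=True)
print(plane("top",(248.75,201.75),.127))
for nm,p,yaw in(("dib",[.43,-.205,.26],0),("case",[.48,.06,.30],0)):
    best=min((q for q in (arm.solve_ik(np.array(p),down(yaw+k)) for k in(0,np.pi)) if q is not None),key=lambda q:abs(q[5]))
    arm.set_joints(best);print(np.array(best))
    cal=arm.calibration("wrist");im=arm.snapshot("wrist");cv2.imwrite(f"pics/w_{nm}.png",im)
    np.savez(f"w_{nm}.npz",K=cal["intrinsics"],T=cal["camera_from_world"])
    print(nm,arm.current_position(),arm.current_eef_rot().ravel(),np.array(cal["intrinsics"])[0],arm.current_clock())
a=[cv2.imread(f"pics/w_{n}.png") for n in("dib","case")]
cv2.imwrite("pics/w2.png",cv2.resize(np.vstack(a),None,fx=.78,fy=.78))
```

```text
[0.507 0.077 0.127]
[-0.611 -0.161  1.867 -0.     1.436 -0.611]
dib [ 0.43  -0.206  0.26 ] [ 0.002  1.    -0.     1.    -0.002 -0.    -0.    -0.    -1.   ] [297.319   0.    251.214] 1.8917
[-0.039 -0.161  1.793 -0.     1.51  -0.039]
case [0.48  0.059 0.3  ] [ 0.002  1.    -0.001  1.    -0.002 -0.001 -0.001 -0.001 -1.   ] [297.319   0.    251.214] 3.0
```

View pics/w_case.png

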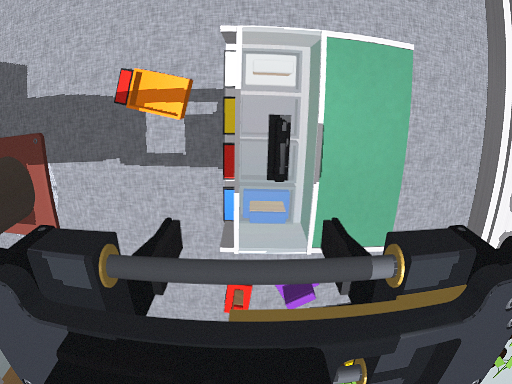

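View pics/w_dib.png

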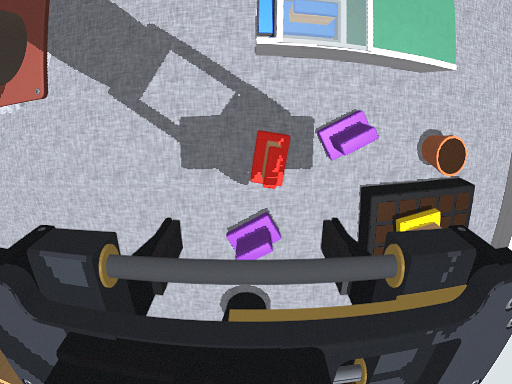

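Wrist views: the red dibber is at about px (270,159) with red on all sides, and the purple ones are clear of it at (347,134) and (254,236). The case labels sit at column 230, with red at row 161. The handle is at about (278,148), and the green compartment's corners are near (327,37), (412,47), (398,247) and (312,247).

Run:
```python
from h import *
np.set_printoptions(precision=4,suppress=True)
def ld(n):
    z=np.load(f"w_{n}.npz");return {"intrinsics":z["K"],"camera_from_world":z["T"]}
c=ld("dib");im=cv2.imread("pics/w_dib.png")
for a,r,ct in blobs(im,(0,150,70),(6,255,255),300,roi=(200,100,320,210)):
    for z in(.026,):
        w=np.array([plane("wrist",p[0].astype(float),z,c)[:2] for p in ct],np.float32)
        print("dib",a,r,z,cv2.minAreaRect(w),cv2.boxPoints(cv2.minAreaRect(w)).ravel())
# wood bar top
m=blobs(im,(8,60,60),(25,200,255),10,roi=(245,125,300,195))
for a,r,ct in m:
    w=np.array([plane("wrist",p[0].astype(float),.075,c)[:2] for p in ct],np.float32);print("wood",a,r,cv2.minAreaRect(w))
c=ld("case");im=cv2.imread("pics/w_case.png")
for a,r,ct in blobs(im,(70,100,40),(90,255,200),2000,roi=(290,20,430,215)):
    w=np.array([plane("wrist",p[0].astype(float),.091,c)[:2] for p in ct],np.float32)
    box=cv2.minAreaRect(w);print("green",box)
    # front edge line fit: per row smallest column
    pts=[]
    for v in range(50,210,4):
        u=min(p[0][0] for p in ct if p[0][1]==v);pts.append(plane("wrist",(u-.5,v),.091,c)[:2])
    pts=np.array(pts);k=np.polyfit(pts[:,1],pts[:,0],1);print("front edge x=",k)
for nm,lo,hi in(("red",(0,150,80),(6,255,255)),("yel",(22,150,80),(32,255,255)),("blue",(98,120,80),(115,255,255))):
    for a,r,ct in blobs(im,lo,hi,60,roi=(215,30,242,225)):
        for z in(.0,.034):
            w=np.array([plane("wrist",p[0].astype(float),z,c)[:2] for p in ct],np.float32);print(nm,a,r[0],z,cv2.minAreaRect(w))
m=(cv2.cvtColor(im,cv2.COLOR_BGR2GRAY)<45).astype(np.uint8);m[:, :255]=0;m[:,300:]=0;m[:100]=0;m[195:]=0
ys,xs=np.nonzero(m);print("handle px",xs.min(),xs.max(),ys.min(),ys.max(),[plane("wrist",(u,v),.127,c) for u in(xs.min(),xs.max()) for v in(ys.min(),ys.max())])
hd=im[100:195,215:325];w=im[25:260,215:330]
cv2.imwrite("pics/c2.png",np.hstack([cv2.resize(w,(290,590)),cv2.resize(hd,(500,590),interpolation=cv2.INTER_CUBIC)]))
```

```text
dib 1643.5 ((269.2432861328125, 159.54055786132812), (32.87979507446289, 55.238059997558594), 9.462322235107422) 0.026 ((0.45402780175209045, -0.2083471119403839), (0.07512396574020386, 0.04347750172019005), 81.88481903076172) [ 0.4272 -0.2425  0.4702 -0.2486  0.4809 -0.1742  0.4378 -0.1681]
wood 88.0 ((270.6756896972656, 161.44595336914062), (13.645113945007324, 41.0997428894043), 9.462323188781738) ((0.45250776410102844, -0.19939351081848145), (0.04865206778049469, 0.015682341530919075), 81.19087982177734)
green ((0.6280582547187805, 0.10173991322517395), (0.2277476042509079, 0.11972250044345856), 88.62994384765625)
front edge x= [0.0229 0.5664]
red 287.5 (228.5, 161.0) 0.0 ((0.4447835087776184, 0.04032384604215622), (0.05120374634861946, 0.014230946078896523), 88.98031616210938)
red 287.5 (228.5, 161.0) 0.034 ((0.4474729001522064, 0.047947682440280914), (0.04733503982424736, 0.013155785389244556), 88.98097229003906)
yel 338.5 (229.0, 115.0) 0.0 ((0.44671255350112915, 0.11190298944711685), (0.0518716536462307, 0.015252523124217987), 89.34812927246094)
yel 338.5 (229.0, 115.0) 0.034 ((0.44925656914711, 0.11411882936954498), (0.04795263335108757, 0.014100160449743271), 89.34771728515625)
blue 263.0 (228.5, 204.0) 0.0 ((0.44307515025138855, -0.03129098564386368), (0.05234448239207268, 0.014942671172320843), 88.65501403808594)
blue 263.0 (228.5, 204.0) 0.034 ((0.4458940625190735, -0.01825656183063984), (0.04838976636528969, 0.013813700526952744), 88.65441131591797)
handle px 267 289 115 181 [array([0.4973, 0.1201, 0.127 ]), array([0.4981, 0.0457, 0.127 ]), array([0.5212, 0.1204, 0.127 ]), array([0.5232, 0.0457, 0.127 ])]
```

View pics/c2.png

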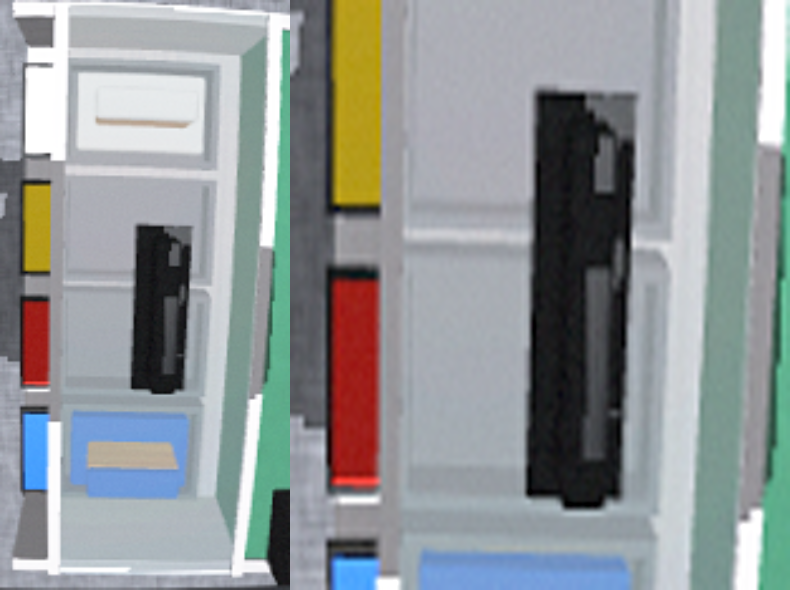

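Label pitch at z = 34 mm is 66.2 mm and the labels are 47 mm wide, which fits. The left dark band (267–280 px) is the handle and the right half is its shadow, so the case origin is about (0.504, 0.081) with yaw −0.024. The compartment edges agree with that. Now I'll open the cover and look at both targets from straight above.

```bash
cat >> h.py <<'E'
YAW=-.024;CX=np.array([np.cos(YAW),np.sin(YAW),0]);CY=np.array([-np.sin(YAW),np.cos(YAW),0]);O=np.array([.504,.081,0])
def st():print(np.round(arm.current_position(),4),"F",np.round(arm.current_contact_force(),1),"w",round(arm.current_gripper_width()*87,1),"t",round(arm.current_clock(),1))
def shot(n):
    cal=arm.calibration("wrist");im=arm.snapshot("wrist");cv2.imwrite(f"pics/{n}.png",im)
    np.savez(f"{n}.npz",K=cal["intrinsics"],T=cal["camera_from_world"]);return im,cal
E
python3 - <<'E'
from h import *
R=down(YAW);p=O+[0,0,.18]
arm.move_pose(p,R);arm.move_straight(O+[0,0,.113],v=.1);st()
arm.command_gripper(0.0);st()
for s in(.06,.115,.121,.125,.128):
    arm.move_straight(O+CX*s+[0,0,.113],v=.12 if s<.12 else .03);st()
    if np.linalg.norm(arm.current_contact_force()[:2])>18:break
arm.command_gripper(.5);st()
arm.move_straight(arm.current_position()+[0,0,.1],v=.25)
Rp=down(YAW+np.pi/2)
print(O-CY*.033,arm.calibration("wrist")["camera_from_world"][:3,:3]@arm.current_eef_rot(),-np.array(arm.calibration("wrist")["camera_from_world"])[:3,:3].T@np.array(arm.calibration("wrist")["camera_from_world"])[:3,3]-arm.current_position())
arm.move_pose(O-CY*.033-CY*.07+[0,0,.28],R);im,c=shot("open1");st()
E
```

```text
[0.5047 0.081  0.1138] F [ 0.5  0.2 -0.8] w 86.9 t 4.4
[0.5041 0.081  0.113 ] F [ 2.1  0.  -1.7] w 11.8 t 5.6
[0.5641 0.0795 0.113 ] F [ 2.3 -0.8  0.7] w 11.6 t 6.2
[0.6188 0.0782 0.1131] F [1.8 0.  1.6] w 11.7 t 6.8
[0.6248 0.078  0.113 ] F [-1.5 -0.3  3. ] w 11.8 t 7.2
[0.6292 0.078  0.1131] F [-1.7 -0.7  3.3] w 11.5 t 7.5
[0.6292 0.078  0.113 ] F [-13.9  -0.9  11.7] w 11.6 t 7.7
[0.632  0.0779 0.113 ] F [-0.3 -0.   0.7] w 43.5 t 8.6
[0.50320808 0.0480095  0.        ] [[-2.01617377e-04  9.99999967e-01 -1.58258113e-04]
 [-9.54749039e-01 -2.39561951e-04 -2.97412534e-01]
 [-2.97412562e-01  9.11332465e-05  9.54749056e-01]] [0.00190422 0.08207421 0.15039235]
[ 0.5018 -0.0214  0.2787] F [ 1.2 -0.2 -0.8] w 43.2 t 9.9
```

View pics/open1.png

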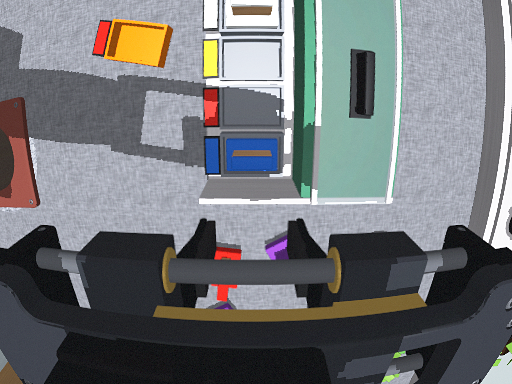

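The cover is back at its stop: the handle moved 0.504→0.629, a travel of 125 mm. All the bays are uncovered, with the red label at px (211,107), its bay empty beside it at about (252,107), and blue in its bay at (252,153). Next I'll refine the bay from the labels, then take a close look at the red dibber.

Run:
```python
from h import *
np.set_printoptions(precision=4,suppress=True)
z=np.load("open1.npz");c={"intrinsics":z["K"],"camera_from_world":z["T"]};im=cv2.imread("pics/open1.png")
for nm,lo,hi in(("red",(0,150,60),(6,255,255)),("yel",(22,120,80),(32,255,255)),("blue",(98,150,50),(122,255,255))):
    for a,r,ct in blobs(im,lo,hi,60,roi=(200,35,219,180)):
        w=np.array([plane("wrist",p[0].astype(float),.034,c) for p in ct],np.float32);b=cv2.minAreaRect(w[:,:2]);
        d=np.array([*b[0],0])-O;print(nm,r[0],b,"case xy",d@CX,d@CY)
# close look at dibber: centre it on the camera's line
D=np.array([.4533,-.2058,0]);R=down(-.14)
back=np.array([np.sin(-.14),-np.cos(-.14),0])   # camera lies opposite
arm.move_pose(D+back*.03+[0,0,.22],R);im,c=shot("dib2");st()
for a,r,ct in blobs(im,(0,150,60),(6,255,255),300):
    for zz in(.026,.075):
        w=np.array([plane("wrist",p[0].astype(float),zz,c)[:2] for p in ct],np.float32);print("dib",a,r,zz,cv2.minAreaRect(w))
x,y=[int(v) for v in max(blobs(im,(0,150,60),(6,255,255),300),key=lambda t:t[0])[1][0]]
print(x,y);y0=max(0,y-60);x0=max(0,x-70);cv2.imwrite("pics/dib2c.png",cv2.resize(im[y0:y0+120,x0:x0+140],None,fx=5,fy=5,interpolation=cv2.INTER_CUBIC));print(x0,y0)
```

```text
Traceback (most recent call last):
cv2.error: OpenCV(4.12.0) /io/opencv/modules/imgproc/src/convhull.cpp:143: error: (-215:Assertion failed) total >= 0 && (depth == CV_32F || depth == CV_32S) in function 'convexHull'
```

Run:
```python
from h import *
np.set_printoptions(precision=4,suppress=True)
z=np.load("open1.npz");c={"intrinsics":z["K"],"camera_from_world":z["T"]};im=cv2.imread("pics/open1.png")
for nm,lo,hi in(("red",(0,150,60),(6,255,255)),("yel",(22,120,80),(32,255,255)),("blue",(98,150,50),(122,255,255))):
    for a,r,ct in blobs(im,lo,hi,60,roi=(200,35,219,180)):
        w=np.array([plane("wrist",p[0].astype(float),.034,c)[:2] for p in ct],np.float32);b=cv2.minAreaRect(w)
        d=np.array([*b[0],0])-O;print(nm,r[0],b,"case xy",d@CX,d@CY)
D=np.array([.4533,-.2058,0]);R=down(-.14)
back=np.array([np.sin(-.14),-np.cos(-.14),0])
arm.move_pose(D+back*.03+[0,0,.22],R);im,c=shot("dib2");st()
for a,r,ct in blobs(im,(0,150,60),(6,255,255),300):
    for zz in(.026,.075):
        w=np.array([plane("wrist",p[0].astype(float),zz,c)[:2] for p in ct],np.float32);print("dib",a,r,zz,cv2.minAreaRect(w))
x,y=[int(v) for v in max(blobs(im,(0,150,60),(6,255,255),300),key=lambda t:t[0])[1][0]]
y0=max(0,y-60);x0=max(0,x-70);cv2.imwrite("pics/dib2c.png",cv2.resize(im[y0:y0+120,x0:x0+140],None,fx=5,fy=5,interpolation=cv2.INTER_CUBIC));print(x0,y0)
```

```text
red (210.5, 107.0) ((0.4493866562843323, 0.047582756727933884), (0.048399705439805984, 0.017483282834291458), 87.60450744628906) case xy -0.053795678980219516 -0.0347182139916108
yel (210.0, 58.0) ((0.45099493861198425, 0.11366485059261322), (0.04873785004019737, 0.018544422462582588), 88.56477355957031) case xy -0.05377367781963831 0.03138344421402472
blue (211.5, 155.5) ((0.4475540518760681, -0.018676990643143654), (0.049025531858205795, 0.01787932775914669), 87.2479476928711) case xy -0.054037674344902996 -0.101002857755002
[ 0.4501 -0.2344  0.2202] F [-0.7 -0.1 -0. ] w 43.6 t 10.8
dib 2083.5 ((252.0, 142.0), (35.99999237060547, 59.99999237060547), 0.0) 0.026 ((0.4549911916255951, -0.20743730664253235), (0.07159578055143356, 0.042548347264528275), 81.34856414794922)
dib 2083.5 ((252.0, 142.0), (35.99999237060547, 59.99999237060547), 0.0) 0.075 ((0.4558972120285034, -0.19976696372032166), (0.061408910900354385, 0.03649443760514259), 81.34854888916016)
182 82
```

View pics/dib2c.png

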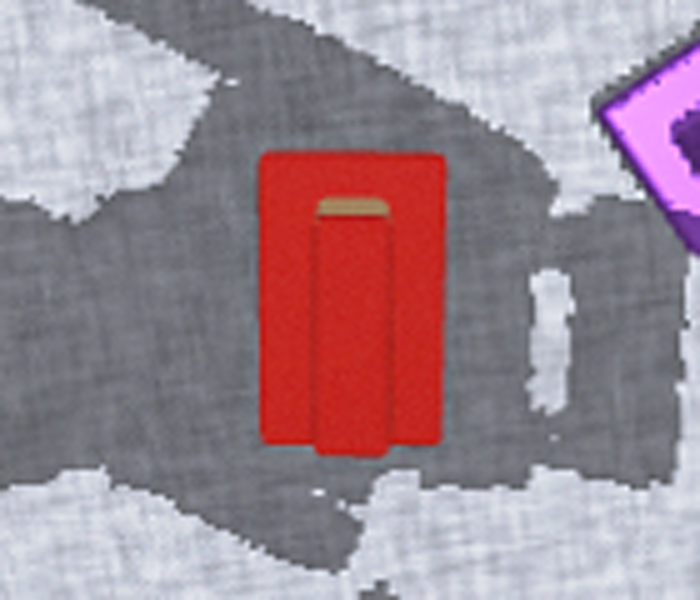

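The crop shows the red dibber upright, axes aligned with the tool, base 71.6×42.5 mm (70×44 expected) centred at (0.455, −0.207). Purple is about 35 mm clear on the right, so the half-open gripper fits. Grasp, carry and lower.

```bash
sed -i 's/YAW=-.024/YAW=-.025/' h.py
python3 - <<'E'
from h import *
D=np.array([.455,-.207,0]);R=down(-.148)
arm.move_pose(D+[0,0,.13],R);arm.move_straight(D+[0,0,.048],v=.1);st()
arm.command_gripper(0.0);st()
arm.move_straight(D+[0,0,.19],v=.15);arm.sleep(.2);st()
S=O-CY*.0348
P=S+[0,0,.19]
q=min((q for q in(arm.solve_ik(P,down(YAW+s*np.pi/2)) for s in(1,-1)) if q is not None),key=lambda q:abs(q[5]-arm.current_q()[5]))
arm.set_joints(q);arm.move_straight(P,v=.05);arm.sleep(.3);st()
f0=arm.current_contact_force()
arm.move_straight(S+[0,0,.086],v=.1);arm.sleep(.2);st()
z=.086
while z>.0535:
    z-=.002;arm.move_straight(S+[0,0,z],v=.03);f=arm.current_contact_force()-f0
    if np.linalg.norm(f)>4:print("contact",z,f);break
arm.sleep(.2);st();print(arm.current_contact_force()-f0)
im,c=shot("placed")
cv2.imwrite("pics/placed2.png",cv2.resize(im[:260],None,fx=1.5,fy=1.5))
E
```

```text
[ 0.4556 -0.2075  0.0488] F [ 0.6  0.3 -0.5] w 43.5 t 12.3
[ 0.455  -0.207   0.0481] F [-0.1 -0.4  2.5] w 15.7 t 12.9
[ 0.4545 -0.2067  0.1889] F [-0.5  0.  -1.6] w 15.9 t 14.2
[0.5031 0.046  0.19  ] F [-0.5  0.2 -1.7] w 16.1 t 15.8
[0.5036 0.0462 0.0866] F [-0.1 -0.9 -2.1] w 15.7 t 17.2
contact 0.053999999999999965 [-6.78178445 -0.34134179 17.67557102]
[0.5034 0.0461 0.056 ] F [-6.9 -1.3 15.5] w 15.8 t 21.4
[-6.35077887 -1.53222845 17.19122937]
```

View pics/placed2.png

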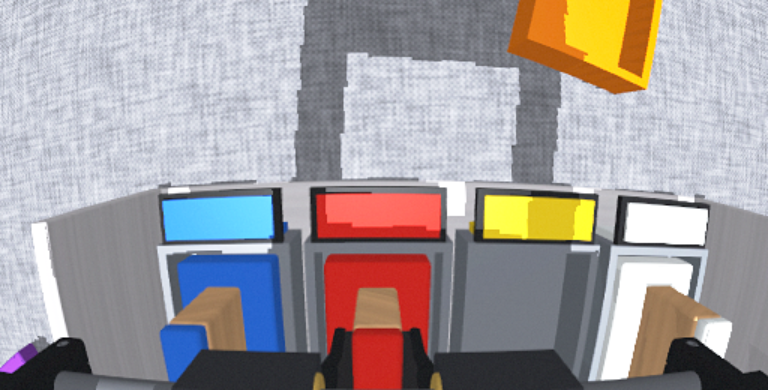

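The red dibber is seated inside the bay with the red label (base px ≈ (377,300), clear of both walls). The TCP height of 56.0 mm is exactly what's expected at the floor. Release it and close the cover.

Run:
```python
from h import *
p=arm.current_position();S=O-CY*.0348
arm.move_straight(S+[0,0,.0562],v=.02);arm.sleep(.2);st()
arm.command_gripper(.45);st()
arm.move_straight(S+[0,0,.2],v=.15)
H=O+CX*.1252
arm.move_pose(H+[0,0,.2],down(YAW));arm.move_straight(H+[0,0,.113],v=.1);arm.sleep(.2);st()
arm.command_gripper(0.0);st()
for s in(.06,.01,.004,0,-.002,-.004):
    arm.move_straight(O+CX*s+[0,0,.113],v=.12 if s>.005 else .03);arm.sleep(.1);st()
    if np.linalg.norm(arm.current_contact_force()[:2])>12:break
arm.command_gripper(.5);st()
arm.move_straight(arm.current_position()+[0,0,.12],v=.2)
arm.move_pose(O-CY*.07-CX*.03+[0,0,.29],down(YAW));im,c=shot("shut");st()
cv2.imwrite("pics/shut2.png",cv2.resize(im,(800,600)))
```

```text
[0.503  0.0462 0.056 ] F [ 0.  -0.3 -0.4] w 15.9 t 21.9
[0.5031 0.0462 0.0562] F [ 0.4 -0.1  0.1] w 39.2 t 22.6
[0.6297 0.0779 0.1139] F [-0.4  0.1 -0.1] w 39.2 t 26.4
[0.6292 0.0779 0.113 ] F [-0.1 -0.7  1. ] w 12.0 t 27.0
[0.5643 0.0795 0.113 ] F [-1.2 -1.1 -0.2] w 11.5 t 27.8
[0.5144 0.0807 0.1129] F [-1.7  0.1 -0.3] w 11.9 t 28.5
[0.508  0.0809 0.113 ] F [-0.1 -1.4 -1.7] w 11.7 t 28.9
[0.5041 0.0809 0.113 ] F [ 4.1 -2.9 -4.7] w 11.6 t 29.3
[0.5041 0.0809 0.113 ] F [ 12.1  -2.2 -12.6] w 11.6 t 29.6
[0.502  0.0811 0.113 ] F [ 0.8 -0.5 -0.3] w 43.5 t 30.5
[0.4716 0.0119 0.2883] F [-0.   0.2 -0.7] w 43.8 t 31.8
```

View pics/shut2.png

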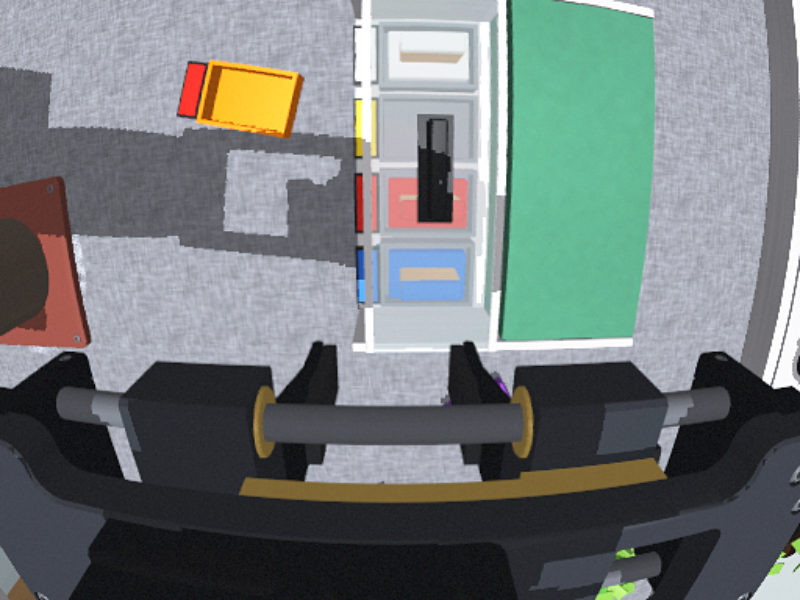

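The cover is shut at its stop (handle back at x = 0.504), and the red dibber sits upright in the red bay under it at px (427,203), level with blue and white. Handing in.

```bash
python3 -c "
from plant import arm
print(arm.finish_job())"
```

```text
the job is handed in; nothing more can be done
None
```

The red dibber is upright and fully down in the red-labelled bay, the cover is fully shut again, nothing else was moved, and I handed the job in at about 32 s.

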